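Load the marking nest and hold the mirror flap on its balance point

ROBOT

A 7-joint arm with a two-finger parallel gripper is mounted at the origin on the work surface. World frame = base frame: x ahead of the robot, y to its left, z up, the work surface at z = 0. Lengths are in m, angles in rad, forces in N, time in s.
With the tool pointing down it reaches from about 0.425 to 0.825 m from the base axis. Payload 3.6 kg.
Tool frame: the origin (TCP) lies between the finger pads; the fingertips stand 22 mm ahead of it and the grasp point (between the pads) lies 3 mm ahead of it (r.nose_length is the distance from the TCP to the fingertips, in m); z points along the fingers, y is the line along which they close (so a half turn about z gives the same grasp; the last joint's range is limited). The gripper opens to 93 mm and grips with 3 to 60 N. Pads are 15 mm wide; open, the fingers measure 128 mm over their backs; the gripper's body (75 mm by 188 mm) begins 65 mm behind the grasp point.
Start: joints at [1.153, 0.615, -0.013, 1.423, 0.008, 1.103, -0.04], TCP at [0.248, -0.601, 0.241] pointing down, gripper open.
Joint ranges: [-3.12, 3.12], [-0.3, 2.06], [-1.34, 1.32], [0.26, 2.42], [-1.36, 4.5], [0.01, 1.98], [-2.84, 2.84]. Speed limits (rad/s): [2.79, 2.79, 3.14, 3.14, 3.14, 3.14, 3.14].

INTERFACE

Orientations are given as [roll, pitch, yaw] about the fixed x, y, z axes, in that order (R = Rz(yaw) Ry(pitch) Rx(roll)).
In Python, from rig import r gives the robot as it stands.
- The arm moves only by the shell command python3 -m inch 'ROWS'. ROWS is JSON, a list that holds one entry, the list of rows, each a list of 7 numbers: the shift along the tool's x, y, z in m, then the turn, a rotation vector about the tool's x, y, z in degrees, then the gripper's target within -1 to 1 (shut at 1, half-way at 0, fully open at -1). In form: [[[x, y, z, rx, ry, rz, jaw], ...]]. A call has 1 to 12 rows; each row is the pose to reach, as a shift and turn from the pose commanded when the call began, along the tool's axes at that moment; what a row does not reach only later rows make up. A row lasts 1/8 s, in which the tool goes at most 62.5 mm and 10.7 degrees, less where a joint would pass 70% of its speed; a pose out of reach is approached as far as the arm can. A call with a gripper value outside its range is refused whole. The fingers move at their own pace and stop on an object; the grip force is fixed at half the most. Time passes only in rows, so rows that repeat a pose let the fingers close. It gives the time, the measured TCP pose, the force, the opening and the grip force at its end, in the units of the state.
- r.sense(): the state, without advancing time (a new reading comes with each control period).
- r.capture(name): name is "scene" or "top" or "wrist"; returns a dict with "img" (384x512x3 uint8, red, green, blue), "camera_matrix" (3x3 intrinsics, pixels), "rvec" (rotation vector, rad) and "tvec" (3), from world to camera coordinates, as OpenCV has them; the wrist camera has in their place "hand_eye" (4x4, takes a point from camera to tool coordinates, whose origin is the TCP and whose axes are the flange's). Camera axes: x right, y down, z forward; pixel columns grow to the right and rows downward; lengths in m; the calibration is good to about 2 mm. A picture is of the moment at which its call begins: read the wrist's pose just before it. There is no depth.
- r.sign_off(): hands the job in; it is judged then, once.
The state is a dict: "clock": time; "joint_positions": joint angles; "qvel": joint speeds; "joint_efforts": joint torques, N m; "position": TCP position; "tool_rot": TCP orientation; "wrist_force": force on the tool from outside, world axes, zero at the start; "moment": the same for the moment, N m; "opening": opening from 0.0 (shut) to 1.0 (fully open); "gripper_force": force on a finger pad.
Only numpy, scipy, OpenCV 4.12 (cv2) and the standard library are available. Lean on these libraries where they do the work, as an engineer would, in place of code of your own. Each camera call takes 0.05 s, during which the arm holds its last target. There are 200 camera calls.

TASK

Set up the laser alignment shot: move the blue-capped vial from the blue-grey rack into the hole of the red marking nest, lowering it until it stands fully home before you let go of it. Then take the mirror flap by the orange grip at its edge, swing it up to its balance point (standing straight up, about to fall neither way) and finish still gripping it there, at rest: its stay is missing, so it will not stand there by itself, and it must not be swung over to fall on its back. Leave the other two vials and everything else on the bench where they are.

Things in the scene. Friction and masses are not known exactly. Their poses are not given: they have to be found in the camera images.
- vial_blue_mid (a point): The vial to move: closed aluminium vial, a cylinder 22 mm in diameter, 80 mm tall, about 60 g, with a blue cap (24 mm in diameter, the top 25 mm). At the start it stands upright in one of the rack's three holes, 30 mm deep, so that 50 mm stand out. Point on its axis, half-way up (40 mm above its foot); z points to the cap.
- vial_orange_mid (a point): Bystander: closed aluminium vial, a cylinder 22 mm in diameter, 80 mm tall, about 60 g, with an orange cap (24 mm in diameter, the top 25 mm). At the start it stands upright in one of the rack's three holes, 30 mm deep, so that 50 mm stand out. Point on its axis, half-way up (40 mm above its foot); z points to the cap.
- vial_white_mid (a point): Bystander: closed aluminium vial, a cylinder 22 mm in diameter, 80 mm tall, about 60 g, with a white cap (24 mm in diameter, the top 25 mm). At the start it stands upright in one of the rack's three holes, 30 mm deep, so that 50 mm stand out. Point on its axis, half-way up (40 mm above its foot); z points to the cap.
- rack: Blue-grey block fixed to the bench, 60 (x) by 200 (y) by 45 (z) mm, with three 24 mm holes, 30 mm deep, in a row along its y axis at y = -60, 0 and 60 mm. Origin at the centre of its underside. Its place and yaw vary.
- nest_hole0 (a point): Centre of the mouth of the only hole of the red marking nest, a block 80 by 80 by 45 mm fixed to the bench; z up. The hole is upright, 24 mm in diameter, 30 mm deep, slightly chamfered; its mouth lies in the block's top face, 45 mm above the bench. A vial fully home has its middle 10 mm above this point.
- flap_hinge (a point): Middle of the flap's hinge line, on its fixed base, 65 mm above the bench. The line runs along this frame's y; the frame does not turn with the flap. Shut, the flap lies level from the hinge to this frame's -x. The dark base plate, 12 mm thick, 150 wide, reaches from 95 mm in front of the hinge (-x) to 55 mm behind; aluminium cheeks 78 mm high stand beside the hinge at y = +-68 mm.
- flap_grip (a point): Centre of the flap's orange grip, a disc 22 mm in diameter and 22 mm thick (axis along the hinge line; flat faces to +-y, which fingers can pinch and let pivot), 140 mm from the hinge, on a stem (12 by 7 mm) 35 mm beyond the edge of the black mirror panel (105 long, 116 wide, 8 thick). Shut: 65 mm above the bench, free below and beside it; balanced: 140 mm above the hinge. Turns with the flap.
- flap (a joint): Angle of the flap about its hinge, rad: 0 shut and level, 1.571 straight up (its balance point; the flap is symmetrical), 2.6 fallen on its back. The hinge turns freely: let go, the flap (about 0.22 kg) falls to the side it leans to. It opens upwards, the grip swinging up and towards the hinge frame's +x.
- jar: Closed jar with a blue cap, 60 mm in diameter, 75 mm tall, towards the far side of the bench; origin at the centre of its underside. A bystander: leave it where it is.
- wash_bottle: Green bottle with a red cap, 64 mm in diameter, 150 mm tall, towards the far side; origin at the centre of its underside. A bystander: leave it where it is.
- screwdriver: Screwdriver lying near the far side; origin under it. A bystander: leave it where it is.
- collar: Steel collar, a ring 64 mm across and 22 mm high, at the left; origin at the centre of its underside. A bystander: leave it where it is.
Not all that is in view belongs to the job. There is more than one size of the part that bears nest_hole0; the job needs the middle-sized.

How it is judged:
On the way, in this order (a step that is already met when the one before it is completed fails the run):
1. the blue-capped vial stands fully home in the nest's hole and is let go, the flap still shut (horizontal distance between vial_blue_mid and nest_hole0 below 0.005 m and z of vial_blue_mid in the frame of nest_hole0 below 0.014 m and angle between vial_blue_mid's own z axis and vertical below 0.12 rad and contact force between the fingers and vial_blue below 0.05 N and value of joint flap below 0.7 rad), for 0.2 s.
2. the flap stands at its balance point, gripped and at rest (value of joint flap between 1.4708 and 1.6708 rad and velocity of joint flap between -0.15 and 0.15 rad/s and contact force between the fingers and flap above 0.5 N), for 0.3 s.
At the end, for the whole second after the job is handed in: The blue-capped vial stands in the nest's hole within 4 mm of fully home, within 5 mm of the hole's axis and 0.12 rad of upright, not touched by the fingers; the flap stands within 0.1 rad of straight up, turns at less than 0.15 rad/s and is still gripped by the fingers (over 0.5 N) (all of step 2 and horizontal distance between vial_blue_mid and nest_hole0 below 0.005 m and z of vial_blue_mid in the frame of nest_hole0 below 0.014 m and angle between vial_blue_mid's own z axis and vertical below 0.12 rad and contact force between the fingers and vial_blue below 0.05 N); the arm keeps its last pose, push and grip.
It fails at once if the flap is swung more than 0.4 rad past its balance point (value of joint flap above 1.97 rad).
It fails at once if the blue-capped vial is let go above the nest while more than 15 mm short of home (horizontal distance between vial_blue_mid and nest_hole0 below 0.03 m and z of vial_blue_mid in the frame of nest_hole0 above 0.025 m and contact force between the fingers and vial_blue below 0.02 N).
It fails at once if another vial or a bystander (jar, wash bottle, screwdriver, collar) is moved more than 25 mm (distance of any of vial_orange_mid, vial_white_mid, jar, wash_bottle, screwdriver, collar from where it was at the start of the episode above 0.025 m).
It also fails if it takes over 64 s, if anything falls off the work surface, if the arm or the gripper's body presses on something with over 40 N, if the wrist force passes 120 N, or if a joint passes its speed limit or range.

## Working session

There is one attempt and no reset: what is moved stays moved. The work goes in short steps, Python scripts to look and compute and a shell command to move; the robot and the scene stay as the last step left them, time stands still between calls to the robot, and variables do not carry over. Pictures are saved under pics/ and viewed, at most 10 in all, crops included, and the job is handed in when it is done.

```bash
ls; mkdir -p pics
cat > h.py <<'E'
import numpy as np, cv2
from rig import r
from scipy.spatial.transform import Rotation as Ro
def ray(c,u,v,T=None):
    K=c["camera_matrix"]; p=cv2.undistortPoints(np.array([[[u,v]]],float),np.array(K),None)[0,0]
    d=np.array([p[0],p[1],1.])
    if T is None:
        R=cv2.Rodrigues(np.array(c["rvec"],float))[0]; t=np.array(c["tvec"]).ravel()
        return -R.T@t, R.T@d
    return T[:3,3], T[:3,:3]@d
def at(c,u,v,z,T=None):
    o,d=ray(c,u,v,T); return o+d*(z-o[2])/d[2]
def tool(s):
    T=np.eye(4);T[:3,3]=s["position"];T[:3,:3]=Ro.from_euler("xyz",s["tool_rot"]).as_matrix();return T
E
python3 - <<'E'
from h import *
import pickle
s=r.sense();print(s)
d={}
for n in("top","scene"):
    c=r.capture(n);d[n]=c
    cv2.imwrite(f"pics/{n}0.png",cv2.resize(c["img"][:,:,::-1],(800,600),interpolation=cv2.INTER_CUBIC))
pickle.dump(d,open("c0.pkl","wb"))
E
```

```text
pics
{'clock': 0.0, 'joint_positions': array([ 1.15253237,  0.6159215 , -0.01264839,  1.42486571,  0.00811395,
        1.10339072, -0.0404047 ]), 'qvel': array([ 2.40491562e-03, -4.40311185e-06, -3.03838008e-04, -1.32641885e-04,
        2.37101068e-05, -5.36694416e-05, -1.22240319e-03]), 'joint_efforts': array([ 3.90081004e-04, -4.58937407e+01,  2.09316979e-01, -1.65748322e+01,
       -6.10498851e-02,  2.03330372e-02,  2.31925787e-04]), 'position': array([ 0.24792867, -0.60007735,  0.23949053]), 'tool_rot': array([-3.13905779e+00,  2.97757163e-05,  3.91858036e-01]), 'wrist_force': array([-0.99251818, -0.2026832 , -0.19707083]), 'moment': array([-0.00784486, -0.02304769,  0.0027246 ]), 'gripper_force': 0.0, 'opening': 0.9973784765774465}
```

View pics/top0.png

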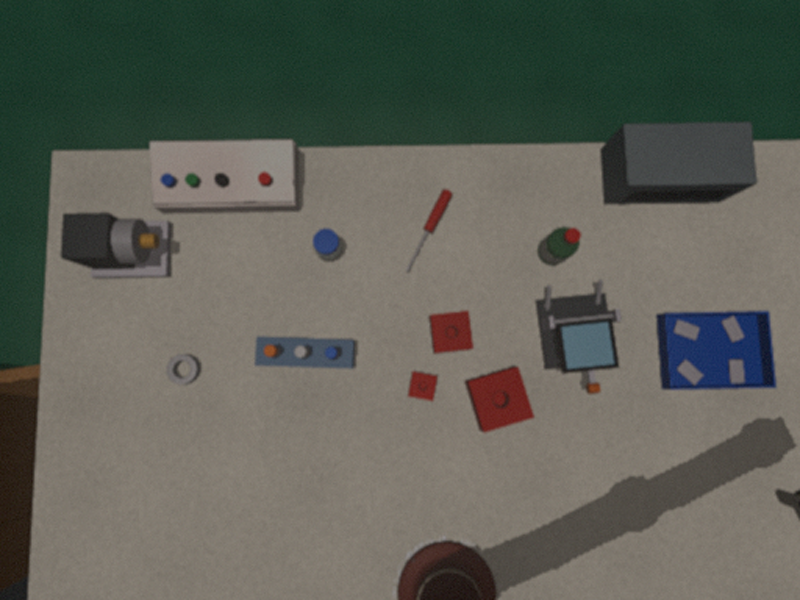

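View pics/scene0.png

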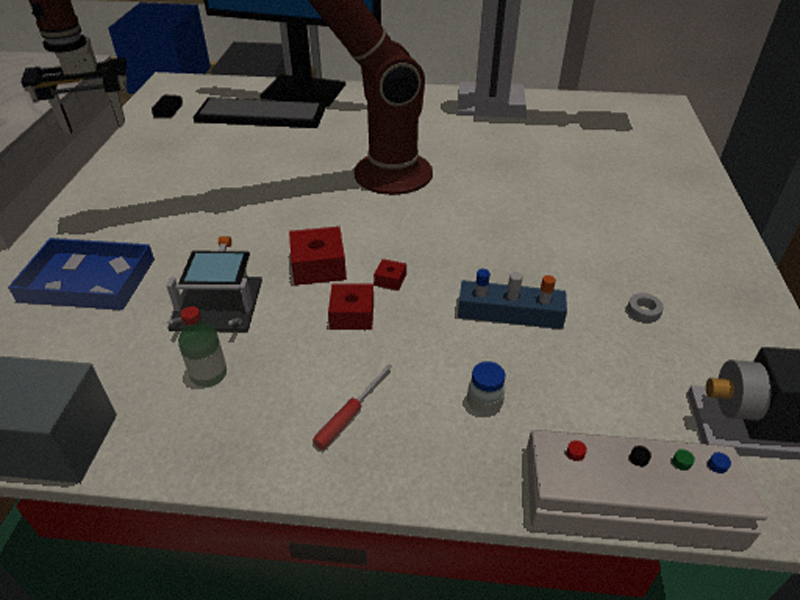

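The top view shows the rack at about (305,352) with the blue cap at (332,352). The middle-sized nest's hole is at (452,332), the flap grip at (593,388) and its hinge near (585,320). I'll enlarge the work area next.

Run:
```python
from h import *
import pickle
d=pickle.load(open("c0.pkl","rb"));c=d["top"];i=c["img"][:,:,::-1]
a=cv2.resize(i[195:275,155:290][:, :],None,fx=5.5,fy=5.5,interpolation=cv2.INTER_CUBIC)[:290]
b=cv2.resize(i[175:260,330:405],None,fx=5,fy=5,interpolation=cv2.INTER_CUBIC)
a=cv2.resize(i[195:255,155:315],(800,300),interpolation=cv2.INTER_CUBIC)
b=cv2.resize(i[178:258,335:405],None,fx=3.7,fy=3.7,interpolation=cv2.INTER_CUBIC)
o=np.zeros((600,800,3),np.uint8);o[:300]=a;o[300:300+b.shape[0],:b.shape[1]]=b
o=cv2.convertScaleAbs(o,alpha=1.6)
cv2.imwrite("pics/crop1.png",o)
```

```text
(no output)
```

View pics/crop1.png

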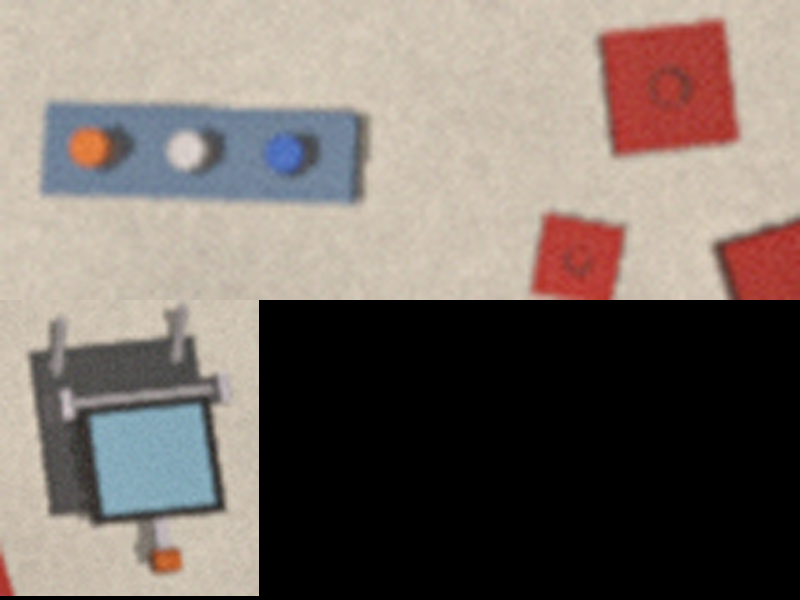

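Run:
```python
from h import *
import pickle
c=pickle.load(open("c0.pkl","rb"))["top"]
A=lambda u,v:(155+(u+.5)/5-.5,195+(v+.5)/5-.5)
B=lambda u,v:(335+(u+.5)/3.7-.5,178+(v-300+.5)/3.7-.5)
for n,p,z in [("blue",A(285,152),.095),("white",A(187,151),.095),("orange",A(89,147),.095),("r1",A(48,103),.045),("r2",A(357,111),.045),("r3",A(352,202),.045),("r4",A(42,193),.045),("hole",A(670,88),.045),("n1",A(600,33),.045),("n2",A(722,20),.045),("n3",A(738,140),.045),("n4",A(613,154),.045),
 ("ckL",B(67,404),.078),("ckR",B(224,388),.078),("grip",B(166,560),.076),("p1",B(83,408),.069),("p2",B(210,398),.069),("p3",B(223,508),.069),("p4",B(97,522),.069)]:
    print(n,at(c,*p,z).round(4))
print(c["tvec"])
```

```text
blue [0.4886 0.2215 0.095 ]
white [0.4903 0.2816 0.095 ]
orange [0.4937 0.3416 0.095 ]
r1 [0.5243 0.3792 0.045 ]
r2 [0.5159 0.1805 0.045 ]
r3 [0.4577 0.1841 0.045 ]
r4 [0.4668 0.3823 0.045 ]
hole [ 0.5274 -0.0218  0.045 ]
n1 [0.5638 0.0226 0.045 ]
n2 [ 0.571  -0.0569  0.045 ]
n3 [ 0.4931 -0.0647  0.045 ]
n4 [0.4855 0.0161 0.045 ]
ckL [ 0.5422 -0.221   0.078 ]
ckR [ 0.5536 -0.356   0.078 ]
grip [ 0.4093 -0.2986  0.076 ]
p1 [ 0.5392 -0.2372  0.069 ]
p2 [ 0.546  -0.3471  0.069 ]
p3 [ 0.4519 -0.3524  0.069 ]
p4 [ 0.442  -0.2442  0.069 ]
[0.09968688 0.58466729 1.12795678]
```

```bash
cat >> h.py <<'E'
def go(*ts):
    "targets (x,y,z,yaw): shift (mm) and turn (deg) in tool axes now"
    s=r.sense();T=tool(s)
    for x,y,z,w in ts:
        R=Ro.from_euler("xyz",[np.pi,0,w]).as_matrix()
        print((T[:3,:3].T@(np.array([x,y,z])-T[:3,3])*1000).round(1), np.degrees(Ro.from_matrix(T[:3,:3].T@R).as_rotvec()).round(2))
    print(s["clock"],s["position"].round(4),s["tool_rot"].round(4),s["wrist_force"].round(2),round(s["opening"],3),s["gripper_force"])
E
python3 -c "
from h import *
go((.5,-.15,.24,.95),(.4886,.2215,.2,1.527))"
```

```text
[ 4.048e+02 -3.198e+02  3.000e-01] [ -0.13  -0.04 -31.98]
[ 536.2 -667.4   41.1] [ -0.12  -0.07 -65.04]
0.1 [ 0.248  -0.6001  0.2396] [-3.1393  0.      0.3919] [-0.87 -0.77  0.25] 0.999 0.0
```

```bash
python3 -m inch '[[[0.05,-0.04,0,0,0,-4,-1],[0.1,-0.08,0,0,0,-8,-1],[0.15,-0.12,0,0,0,-12,-1],[0.2,-0.16,0,0,0,-16,-1],[0.25,-0.2,0,0,0,-20,-1],[0.3,-0.24,0,0,0,-24,-1],[0.35,-0.28,0,0,0,-28,-1],[0.405,-0.32,0,0,0,-32,-1],[0.425,-0.37,0.01,0,0,-36,-1],[0.44,-0.42,0.02,0,0,-42,-1],[0.46,-0.47,0.03,0,0,-48,-1],[0.48,-0.52,0.04,0,0,-54,-1]]]'
python3 -c "
from h import *
go((.4886,.2215,.2,1.527))"
```

```text
clock: 1.6
position: [0.4929, 0.0647, 0.2002]
tool_rot: [-3.141, 0.0, 1.338]
wrist_force: [0.3, -0.1, 0.2]
opening: 0.999
gripper_force: 0.0
[151.5 -40.4   0.2] [-1.000e-02  1.000e-02 -1.085e+01]
1.6 [0.4929 0.0647 0.2002] [-3.1414e+00  2.0000e-04  1.3376e+00] [ 0.31 -0.11  0.21] 0.999 0.0
```

```bash
python3 -m inch '[[[0.05,-0.013,0,0,0,-4,-1],[0.1,-0.027,0,0,0,-8,-1],[0.14,-0.037,0,0,0,-10.8,-1],[0.1515,-0.0404,0,0,0,-10.8,-1],[0.1515,-0.0404,0,0,0,-10.8,-1],[0.1515,-0.0404,0,0,0,-10.8,-1]]]'
python3 - <<'E'
from h import *
go((.4886,.2215,.2,1.527))
s=r.sense();c=r.capture("wrist");T=tool(s)@np.array(c["hand_eye"])
print(np.array(c["hand_eye"]).round(3),c["camera_matrix"])
np.save("T1.npy",T)
K=np.array(c["camera_matrix"]);Ti=np.linalg.inv(T)
for p in [(.4886,.2215,.095),(.4912,.2815,.095)]:
    q=K@(Ti[:3,:3]@p+Ti[:3,3]);print(q[:2]/q[2])
cv2.imwrite("pics/w1.png",cv2.resize(c["img"][:,:,::-1],(800,600)))
E
```

```text
clock: 2.35
position: [0.4899, 0.2174, 0.2004]
tool_rot: [-3.141, 0.002, 1.519]
wrist_force: [-0.8, 0.6, 0.5]
opening: 0.998
gripper_force: 0.0
[ 4.  -1.5  0.4] [-0.02  0.12 -0.44]
2.35 [0.4899 0.2174 0.2004] [-3.1413e+00  2.1000e-03  1.5193e+00] [-0.76  0.62  0.46] 0.998 0.0
[[ 0.001 -0.968 -0.251  0.069]
 [ 1.     0.001  0.     0.001]
 [ 0.    -0.251  0.968 -0.145]
 [ 0.     0.     0.     1.   ]] [[295.83011933   0.         256.44618103]
 [  0.         295.83011933 192.75765855]
 [  0.           0.           1.        ]]
[254.02028916 192.96134339]
[253.3504474  122.29511399]
```

View pics/w1.png

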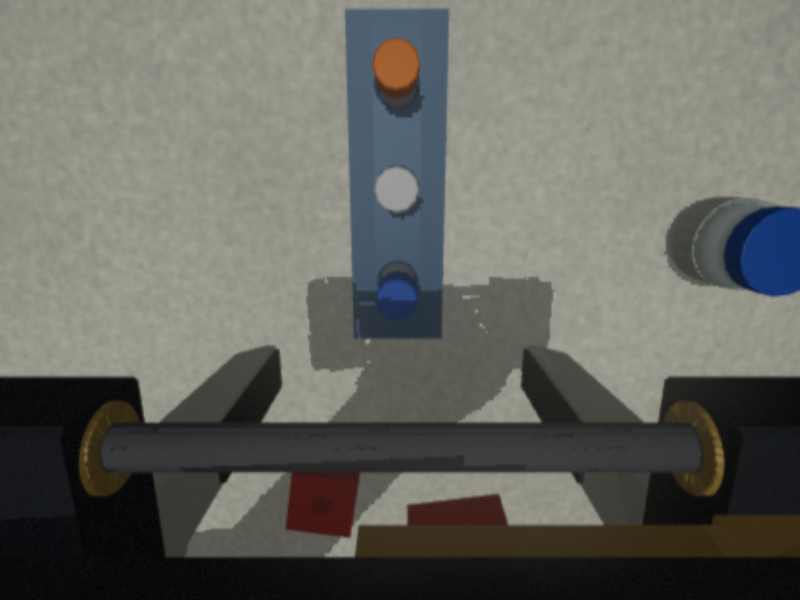

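The blue cap is at (398,298), within about 2 mm of the prediction. Next I'll let the arm settle and check the offset between commanded and measured pose.

```bash
python3 -m inch '[[[0,0,0,0,0,0,-1],[0,0,0,0,0,0,-1]]]'
python3 -c "
from h import *
go((.4886,.2225,.081,1.527))"
```

```text
clock: 2.65
position: [0.4897, 0.2191, 0.2007]
tool_rot: [3.141, 0.0, 1.521]
wrist_force: [-0.8, 0.4, -0.2]
opening: 0.998
gripper_force: 0.0
[  3.3  -1.3 119.7] [ 0.01  0.01 -0.32]
2.65 [0.4897 0.2191 0.2007] [3.1415e+00 2.0000e-04 1.5214e+00] [-0.81  0.38 -0.16] 0.998 0.0
```

```bash
python3 -m inch '[[[0.0033,-0.0013,0.04,0,0,-0.3,-1],[0.0033,-0.0013,0.07,0,0,-0.3,-1],[0.0033,-0.0013,0.09,0,0,-0.3,-1],[0.0033,-0.0013,0.1,0,0,-0.3,-1],[0.0033,-0.0013,0.1,0,0,-0.3,-1]]]'
python3 - <<'E'
from h import *
go((.4886,.2225,.081,1.527))
s=r.sense();c=r.capture("wrist");T=tool(s)@np.array(c["hand_eye"])
K=np.array(c["camera_matrix"]);Ti=np.linalg.inv(T)
for p in [(.4886,.2225,.095),(.4912,.2815,.095),(.4938,.3414,.095)]:
    q=K@(Ti[:3,:3]@p+Ti[:3,3]);print(q[:2]/q[2]*800/512)
cv2.imwrite("pics/w2.png",cv2.resize(c["img"][:,:,::-1],(800,600)))
E
```

```text
clock: 3.28
position: [0.4883, 0.2232, 0.1005]
tool_rot: [-3.141, 0.0, 1.528]
wrist_force: [0.2, 0.1, -0.2]
opening: 1.002
gripper_force: 0.0
[-0.7  0.4 19.5] [-0.04  0.01  0.05]
3.275 [0.4883 0.2232 0.1005] [-3.1410e+00  3.0000e-04  1.5279e+00] [ 0.15  0.07 -0.19] 1.002 0.0
[399.81203506 386.53630496]
[400.1520682 216.6495186]
[400.43731224   5.30863484]
```

View pics/w2.png

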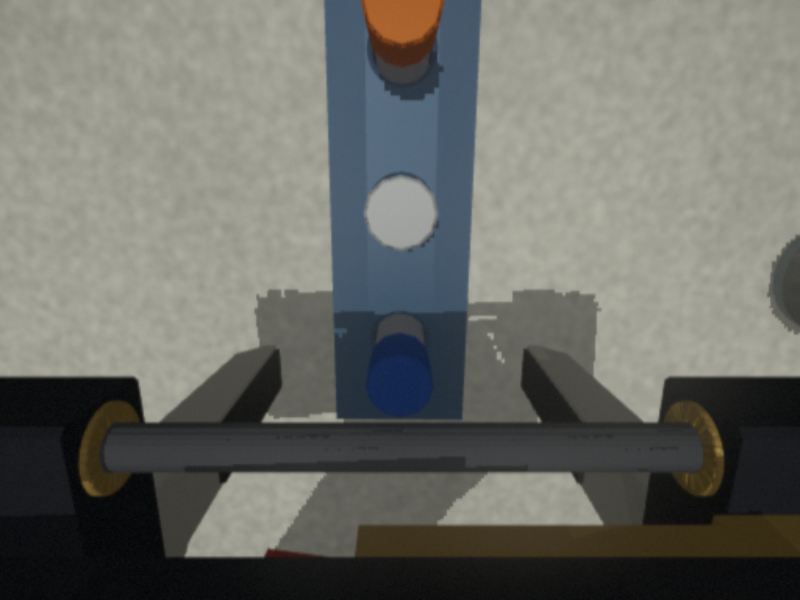

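The blue cap's top is centred at about (400,385), as predicted. I'll descend and grip.

```bash
python3 -m inch '[[[0,0,0.01,0,0,0,-1],[0,0,0.02,0,0,0,-1],[0,0,0.02,0,0,0,-1],[0,0,0.02,0,0,0,1],[0,0,0.02,0,0,0,1],[0,0,0.02,0,0,0,1],[0,0,0.02,0,0,0,1],[0,0,0.02,0,0,0,1],[0,0,0.02,0,0,0,1],[0,0,0.02,0,0,0,1],[0,0,0.02,0,0,0,1],[0,0,0.02,0,0,0,1]]]'
python3 -c "
from h import *
go((.4886,.2225,.081,1.527))"
```

```text
clock: 4.82
position: [0.4883, 0.2233, 0.0807]
tool_rot: [-3.142, -0.0, 1.528]
wrist_force: [0.3, 0.3, -0.7]
opening: 0.246
gripper_force: 30.0
[-0.8  0.3 -0.3] [-0.   -0.    0.06]
4.825 [0.4883 0.2233 0.0807] [-3.1416 -0.      1.5281] [ 0.31  0.33 -0.67] 0.246 29.99996066093445
```

```bash
python3 -m inch '[[[0,0,-0.01,0,0,0,1],[0,0,-0.025,0,0,0,1],[0,0,-0.045,0,0,0,1],[0,0,-0.065,0,0,0,1],[0,0,-0.08,0,0,0,1],[0,0,-0.08,0,0,0,1]]]'
python3 -c "
from h import *
go((.528,-.021,.161,1.527))"
```

```text
clock: 5.58
position: [0.4891, 0.2237, 0.1623]
tool_rot: [3.139, -0.002, 1.528]
wrist_force: [0.1, 0.2, -1.4]
opening: 0.243
gripper_force: 30.0
[-242.8   49.4    1.1] [ 0.17 -0.09  0.05]
5.575 [0.4891 0.2237 0.1623] [ 3.1386e+00 -1.6000e-03  1.5279e+00] [ 0.13  0.17 -1.38] 0.243 29.999837279319763
```

```bash
python3 -m inch '[[[-0.04,0.01,-0.005,0,0,0,1],[-0.09,0.02,-0.01,0,0,0,1],[-0.14,0.03,-0.01,0,0,0,1],[-0.19,0.04,-0.01,0,0,0,1],[-0.24,0.049,-0.01,0,0,0,1],[-0.28,0.051,-0.01,0,0,0,1],[-0.3,0.051,-0.01,0,0,0,1],[-0.3,0.051,-0.01,0,0,0,1],[-0.3,0.051,-0.01,0,0,0,1],[-0.3,0.051,-0.01,0,0,0,1]]]'
python3 - <<'E'
from h import *
import pickle
go((.528,-.021,.161,1.527))
s=r.sense();c=r.capture("wrist");T=tool(s)@np.array(c["hand_eye"])
pickle.dump((c,T,s),open("w3.pkl","wb"))
K=np.array(c["camera_matrix"]);Ti=np.linalg.inv(T)
q=K@(Ti[:3,:3]@(.528,-.021,.045)+Ti[:3,3]);p=q[:2]/q[2];print(p)
u,v=(p-50).astype(int)
print(u,v)
m=c["img"][:,:,::-1];o=np.zeros((400,800,3),np.uint8)
o[:300,:400]=cv2.resize(m,(400,300));o[:,400:]=cv2.resize(m[max(v,0):max(v,0)+100,u:u+100],(400,400),interpolation=cv2.INTER_CUBIC)
cv2.imwrite("pics/w3.png",cv2.convertScaleAbs(o,alpha=1.7))
E
```

```text
clock: 6.82
position: [0.5266, -0.0762, 0.1708]
tool_rot: [3.141, -0.001, 1.532]
wrist_force: [-0.3, 0.2, -0.6]
opening: 0.247
gripper_force: 30.0
[55.2 -0.8  9.9] [ 0.01 -0.07  0.28]
6.825 [ 0.5266 -0.0762  0.1708] [ 3.1414e+00 -1.2000e-03  1.5319e+00] [-0.27  0.2  -0.57] 0.247 29.999888241291046
[254.88862695 132.41874211]
204 82
```

View pics/w3.png

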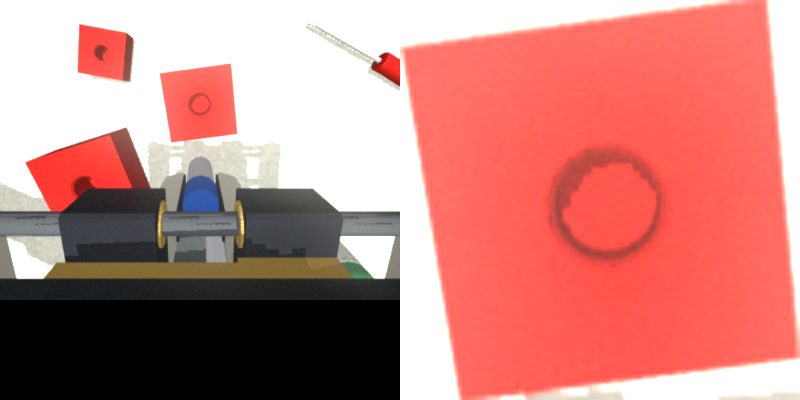

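The nest's hole is at crop (606,203), which puts it at (0.528,-0.021) as estimated. I'll move above it.

```bash
python3 -m inch '[[[0.03,-0.0005,0.01,0,0,0,1],[0.05,-0.0008,0.02,0,0,0,1],[0.056,-0.0008,0.03,0,0,0,1],[0.056,-0.0008,0.04,0,0,0,1],[0.056,-0.0008,0.047,0,0,0,1],[0.056,-0.0008,0.047,0,0,0,1],[0.056,-0.0008,0.047,0,0,0,1]]]'
python3 -c "
from h import *
go((.528,-.0203,.0807,1.532))"
```

```text
clock: 7.75
position: [0.5283, -0.0232, 0.1238]
tool_rot: [3.141, 0.0, 1.527]
wrist_force: [0.0, -0.2, -0.7]
opening: 0.245
gripper_force: 30.0
[ 2.9 -0.4 43.1] [ 0.03  0.   -0.28]
7.75 [ 0.5283 -0.0232  0.1238] [3.1411e+00 1.0000e-04 1.5270e+00] [ 0.05 -0.25 -0.66] 0.245 29.999880194664
```

```bash
python3 -m inch '[[[0.003,-0.0004,0,0,0,0,1],[0.003,-0.0004,0.005,0,0,0,1],[0.003,-0.0004,0.009,0,0,0,1],[0.003,-0.0004,0.009,0,0,0,1]]]'
python3 -c "
from h import *
go((.528,-.0203,.0807,1.532))"
```

```text
clock: 8.25
position: [0.5274, -0.0197, 0.1142]
tool_rot: [-3.14, 0.0, 1.528]
wrist_force: [-0.5, -0.5, -0.3]
opening: 0.243
gripper_force: 30.0
[-0.6  0.6 33.5] [-0.06  0.   -0.23]
8.25 [ 0.5274 -0.0197  0.1142] [-3.1405e+00  1.0000e-04  1.5281e+00] [-0.53 -0.46 -0.34] 0.243 29.999848008155823
```

Next comes a slow insertion, watching the force.

```bash
python3 -m inch '[[[-0.0006,0.0006,0.002,0,0,0,1],[-0.0006,0.0006,0.004,0,0,0,1],[-0.0006,0.0006,0.006,0,0,0,1],[-0.0006,0.0006,0.008,0,0,0,1],[-0.0006,0.0006,0.009,0,0,0,1],[-0.0006,0.0006,0.009,0,0,0,1]]]'
python3 -c "
from h import *
go((.528,-.0203,.0807,1.532))"
```

```text
clock: 9.0
position: [0.5283, -0.0202, 0.1056]
tool_rot: [-3.141, -0.0, 1.528]
wrist_force: [-0.5, 0.1, -1.0]
opening: 0.246
gripper_force: 30.0
[-0.1 -0.3 24.9] [-0.01 -0.   -0.22]
9.0 [ 0.5283 -0.0202  0.1056] [-3.1414 -0.      1.5281] [-0.5   0.06 -1.03] 0.246 29.99983549118042
```

The foot is 5 mm below the mouth with no contact force, so I'll carry on.

```bash
python3 -m inch '[[[0,0,0.003,0,0,0,1],[0,0,0.006,0,0,0,1],[0,0,0.009,0,0,0,1],[0,0,0.012,0,0,0,1],[0,0,0.015,0,0,0,1],[0,0,0.018,0,0,0,1],[0,0,0.02,0,0,0,1],[0,0,0.022,0,0,0,1],[0,0,0.023,0,0,0,1],[0,0,0.023,0,0,0,1]]]'
python3 -c "
from h import *
go((.528,-.0203,.0807,1.532))"
```

```text
clock: 10.25
position: [0.5283, -0.0203, 0.0826]
tool_rot: [-3.141, -0.0, 1.528]
wrist_force: [-0.4, -0.5, -1.3]
opening: 0.245
gripper_force: 30.0
[-0.1 -0.3  1.9] [-0.01 -0.   -0.22]
10.25 [ 0.5283 -0.0203  0.0826] [-3.1414 -0.      1.5281] [-0.44 -0.52 -1.29] 0.245 29.999804198741913
```

```bash
python3 -m inch '[[[0,0,0.001,0,0,0,1],[0,0,0.002,0,0,0,1],[0,0,0.003,0,0,0,1],[0,0,0.003,0,0,0,1],[0,0,0.003,0,0,0,1]]]'
python3 -c "
from h import *
go((.528,-.0203,.0807,1.532))"
```

```text
clock: 10.88
position: [0.5285, -0.0202, 0.0806]
tool_rot: [3.141, 0.0, 1.528]
wrist_force: [-0.5, -0.4, 6.6]
opening: 0.247
gripper_force: 30.0
[-0.1 -0.5 -0.1] [ 0.04  0.02 -0.22]
10.875 [ 0.5285 -0.0202  0.0806] [3.1410e+00 4.0000e-04 1.5281e+00] [-0.47 -0.4   6.64] 0.247 30.00104248523712
```

The vial bottomed at the expected height with a 7 N push. I'll open part way, wait, and rise.

```bash
python3 -m inch '[[[0,0,0.001,0,0,0,0],[0,0,0.001,0,0,0,0],[0,0,0.001,0,0,0,0],[0,0,0.001,0,0,0,0],[0,0,0.001,0,0,0,0],[0,0,-0.02,0,0,0,0],[0,0,-0.05,0,0,0,0],[0,0,-0.09,0,0,0,0],[0,0,-0.13,0,0,0,0],[0,0,-0.15,0,0,0,0]]]'
python3 - <<'E'
from h import *
go((.47,-.16,.25,.8),(.4087,-.2992,.22,.08))
c=r.capture("top")
m=c["img"][:,:,::-1];cv2.imwrite("pics/t2.png",cv2.convertScaleAbs(cv2.resize(m[175:265,140:400],(780,270),interpolation=cv2.INTER_CUBIC),alpha=1.6))
E
```

```text
clock: 12.12
position: [0.5291, -0.0201, 0.232]
tool_rot: [3.138, -0.0, 1.528]
wrist_force: [0.7, 0.6, 0.0]
opening: 0.501
gripper_force: 0.0
[-142.3  -53.   -18.2] [ 0.19 -0.08 41.71]
[-284.  -108.4   11.6] [ 0.16 -0.16 82.97]
12.125 [ 0.5291 -0.0201  0.232 ] [ 3.138e+00 -2.000e-04  1.528e+00] [0.71 0.6  0.01] 0.501 0.0
```

View pics/t2.png

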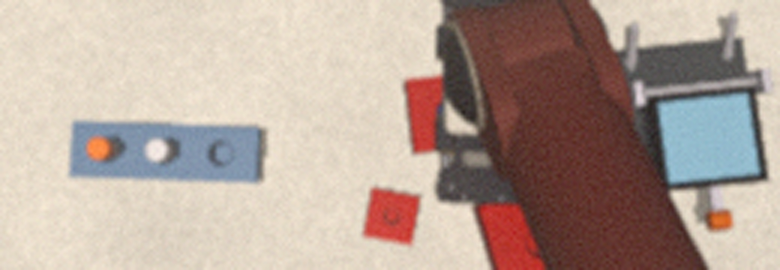

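The blue vial is gone from the rack and the other two are unmoved. Next I'll go to the flap's grip, stopping a little short to look.

```bash
python3 -m inch '[[[-0.035,-0.013,-0.005,0,0,10,0],[-0.07,-0.026,-0.01,0,0,20,0],[-0.105,-0.04,-0.015,0,0,30,0],[-0.14,-0.06,-0.018,0,0,40,0],[-0.175,-0.08,-0.015,0,0,50,0],[-0.21,-0.1,-0.01,0,0,60,0],[-0.25,-0.12,0,0,0,70,0],[-0.27,-0.135,0.01,0,0,80,-1],[-0.285,-0.148,0.012,0,0,83,-1],[-0.285,-0.148,0.012,0,0,83,-1],[-0.285,-0.148,0.012,0,0,83,-1]]]'
python3 - <<'E'
from h import *
import pickle
go((.4087,-.2992,.15,.08))
s=r.sense();c=r.capture("wrist");T=tool(s)@np.array(c["hand_eye"])
pickle.dump((c,T,s),open("w4.pkl","wb"))
K=np.array(c["camera_matrix"]);Ti=np.linalg.inv(T)
for p in [(.4087,-.2992,.076),(.5479,-.2885,.078),(.5422,-.221,.078),(.5536,-.356,.078)]:
    q=K@(Ti[:3,:3]@p+Ti[:3,3]);print(q[:2]/q[2]*800/512)
cv2.imwrite("pics/w4.png",cv2.convertScaleAbs(cv2.resize(c["img"][:,:,::-1],(800,600),interpolation=cv2.INTER_CUBIC),alpha=1.5))
E
```

```text
clock: 13.55
position: [0.3694, -0.2977, 0.2179]
tool_rot: [-3.141, -0.001, 0.083]
wrist_force: [0.3, 0.5, -0.1]
opening: 0.88
gripper_force: 0.0
[39.   4.8 68. ] [-0.03 -0.07  0.16]
13.55 [ 0.3694 -0.2977  0.2179] [-3.1412e+00 -1.2000e-03  8.2800e-02] [ 0.27  0.52 -0.14] 0.88 0.0
[408.32836325 233.21772451]
[411.34221168 -27.5454472 ]
[285.26520289 -27.46383987]
[537.47250237 -27.62708902]
```

View pics/w4.png

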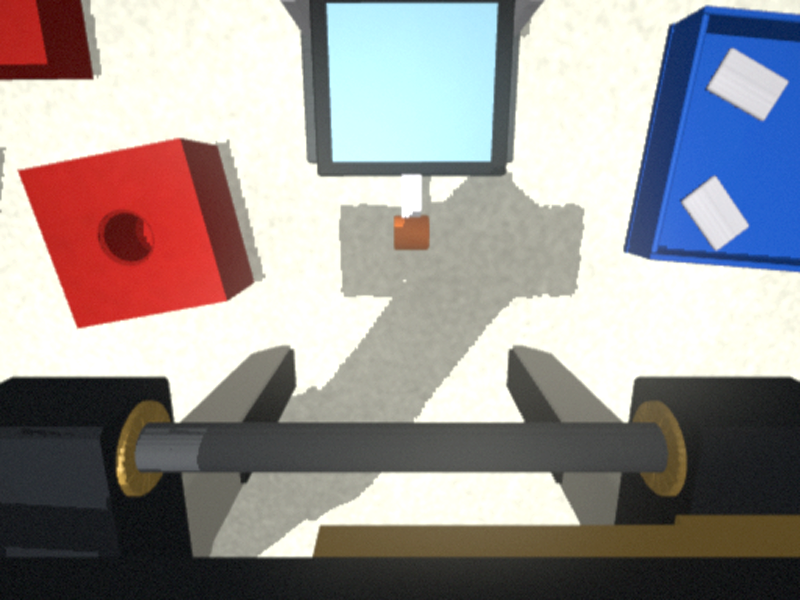

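The grip is at (411,233), so it sits about 2 mm further towards −y than estimated. I'll correct for that and descend.

```bash
python3 -m inch '[[[0.02,0.003,0.02,0,0,0,-1],[0.039,0.0065,0.05,0,0,0,-1],[0.039,0.0065,0.08,0,0,0,-1],[0.039,0.0065,0.1,0,0,0,-1],[0.039,0.0065,0.1,0,0,0,-1],[0.039,0.0065,0.1,0,0,0,-1]]]'
python3 -c "
from h import *
go((.4088,-.3008,.068,.083))"
```

```text
clock: 14.35
position: [0.4088, -0.3019, 0.1185]
tool_rot: [3.141, -0.002, 0.081]
wrist_force: [0.9, -0.5, -0.1]
opening: 1.002
gripper_force: 0.0
[ 0.1 -1.1 50.5] [ 0.04 -0.09 -0.12]
14.35 [ 0.4088 -0.3019  0.1185] [ 3.1409e+00 -1.6000e-03  8.0900e-02] [ 0.9  -0.49 -0.15] 1.002 0.0
```

```bash
python3 -m inch '[[[0,-0.001,0.02,0,0,0,-1],[0,-0.001,0.04,0,0,0,-1],[0,-0.001,0.05,0,0,0,-1],[0,-0.001,0.0505,0,0,0,-1],[0,-0.001,0.0505,0,0,0,1],[0,-0.001,0.0505,0,0,0,1],[0,-0.001,0.0505,0,0,0,1],[0,-0.001,0.0505,0,0,0,1],[0,-0.001,0.0505,0,0,0,1],[0,-0.001,0.0505,0,0,0,1],[0,-0.001,0.0505,0,0,0,1],[0,-0.001,0.0505,0,0,0,1]]]'
python3 -c "
from h import *
go((.4088,-.3008,.068,.083))
import numpy as np
for a in np.radians(np.arange(0,91,7.5)): print((140*(1-np.cos(a))).round(1),(-140*np.sin(a)).round(1))"
```

```text
clock: 15.85
position: [0.4076, -0.3009, 0.0671]
tool_rot: [-3.141, 0.0, 0.08]
wrist_force: [-0.8, -0.2, 0.3]
opening: 0.232
gripper_force: 30.0
[ 1.2 -0.  -0.9] [-0.02  0.01 -0.18]
15.85 [ 0.4076 -0.3009  0.0671] [-3.1413e+00  2.0000e-04  7.9800e-02] [-0.81 -0.22  0.28] 0.232 29.992724061012268
0.0 -0.0
1.2 -18.3
4.8 -36.2
10.7 -53.6
18.8 -70.0
28.9 -85.2
41.0 -99.0
54.8 -111.1
70.0 -121.2
86.4 -129.3
103.8 -135.2
121.7 -138.8
140.0 -140.0
```

The disc is gripped (opening about 22 mm). I'll swing it up along the arc with the tool kept pointing down, and check half-way.

```bash
python3 -m inch '[[[0.0003,0,-0.009,0,0,0,1],[0.0012,0,-0.0183,0,0,0,1],[0.0027,0,-0.0273,0,0,0,1],[0.0048,0,-0.0362,0,0,0,1],[0.0075,0,-0.045,0,0,0,1],[0.0107,0,-0.0536,0,0,0,1],[0.0145,0,-0.062,0,0,0,1],[0.0188,0,-0.07,0,0,0,1],[0.0236,0,-0.0778,0,0,0,1],[0.0289,0,-0.0852,0,0,0,1],[0.0289,0,-0.0852,0,0,0,1],[0.0289,0,-0.0852,0,0,0,1]]]'
python3 -c "
from h import *
go((.4076+.0289,-.3009,.0671+.0852,.08))"
```

```text
clock: 17.35
position: [0.4364, -0.2984, 0.1525]
tool_rot: [-3.141, -0.0, 0.079]
wrist_force: [1.2, 1.9, -1.0]
opening: 0.23
gripper_force: 30.0
[-0.1  2.5  0.2] [-0.03 -0.   -0.04]
17.35 [ 0.4364 -0.2984  0.1525] [-3.141e+00 -1.000e-04  7.930e-02] [ 1.17  1.87 -0.96] 0.23 30.002448856830597
```

```bash
python3 -m inch '[[[0.0058,0,-0.0071,0,0,0,1],[0.0121,0,-0.0138,0,0,0,1],[0.0188,0,-0.0201,0,0,0,1],[0.0259,0,-0.0259,0,0,0,1],[0.0333,0,-0.0312,0,0,0,1],[0.0411,0,-0.036,0,0,0,1],[0.0492,0,-0.0404,0,0,0,1],[0.0575,0,-0.0441,0,0,0,1],[0.0661,0,-0.0474,0,0,0,1],[0.0749,0,-0.05,0,0,0,1],[0.0749,0,-0.05,0,0,0,1],[0.0749,0,-0.05,0,0,0,1]]]'
python3 - <<'E'
from h import *
import pickle
s=r.sense();P=s["position"]-[0,0,.003]
h=np.array([.4076,-.3009,.0641])+.14*np.array([np.cos(.08),np.sin(.08),0])
d=P-h;print(d, np.linalg.norm(d[[0,2]]),np.degrees(np.arctan2(d[2],-d[0])))
go((h[0],h[1],h[2]+.143,.08))
c=r.capture("scene")
m=c["img"][:,:,::-1];cv2.imwrite("pics/s2.png",cv2.convertScaleAbs(cv2.resize(m[80:220,70:270],(800,560),interpolation=cv2.INTER_CUBIC),alpha=1.6))
E
```

```text
clock: 18.85
position: [0.5123, -0.292, 0.2028]
tool_rot: [-3.141, -0.002, 0.08]
wrist_force: [-1.0, 5.2, 0.1]
opening: 0.235
gripper_force: 30.0
[-0.03484844 -0.00230655  0.13569711] 0.14010038920298518 75.59709140081338
[34.9  0.5 -4.2] [-0.04 -0.14 -0.  ]
18.85 [ 0.5123 -0.292   0.2028] [-3.141e+00 -2.400e-03  8.000e-02] [-1.03  5.17  0.06] 0.235 30.000601708889008
```

View pics/s2.png

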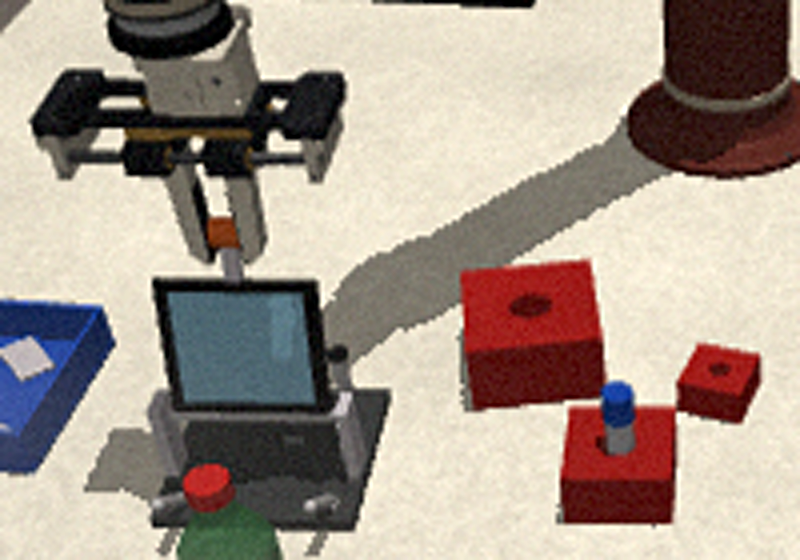

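The flap is at about 75° and still gripped. The vial stands in the middle nest with its cap at (618,395), and there is a dark patch to its left, so I'll check the seating by projection.

Run:
```python
from h import *
c=r.capture("scene")
K=np.array(c["camera_matrix"])
for p in [(.528,-.021,.045),(.528,-.021,.095),(.528,-.021,.07),(.54,-.021,.045),(.528,-.033,.045),(.528,-.009,.045),(.528,-.021,.125),(.535,-.021,.1)]:
    q=cv2.projectPoints(np.array([p]),np.array(c["rvec"]),np.array(c["tvec"]),K,None)[0].ravel()
    print(p,((q-[70,80]+.5)*4-.5).round(1))
```

```text
(0.528, -0.021, 0.045) [622.1 442.6]
(0.528, -0.021, 0.095) [618.5 391. ]
(0.528, -0.021, 0.07) [620.3 417.2]
(0.54, -0.021, 0.045) [619.5 453.5]
(0.528, -0.033, 0.045) [606.  441.5]
(0.528, -0.009, 0.045) [638.1 443.7]
(0.528, -0.021, 0.125) [616.3 358.6]
(0.535, -0.021, 0.1) [616.6 392. ]
```

That matches a fully home vial (top 391, foot front 453), and the dark patch is shadow. Now for the last part of the swing.

```bash
python3 -m inch '[[[0.006,0,-0.0013,0,0,0,1],[0.012,0,-0.0024,0,0,0,1],[0.0175,0,-0.0032,0,0,0,1],[0.0225,0,-0.0037,0,0,0,1],[0.027,0,-0.004,0,0,0,1],[0.031,0,-0.0042,0,0,0,1],[0.034,0,-0.0043,0,0,0,1],[0.035,0,-0.0043,0,0,0,1],[0.035,0,-0.0043,0,0,0,1],[0.035,0,-0.0043,0,0,0,1],[0.035,0,-0.0043,0,0,0,1],[0.035,0,-0.0043,0,0,0,1]]]'
python3 - <<'E'
from h import *
h=np.array([.4076,-.3009,.0641])+.14*np.array([np.cos(.08),np.sin(.08),0])
go((h[0],h[1],h[2]+.143,.08))
c=r.capture("scene")
m=c["img"][:,:,::-1];cv2.imwrite("pics/s3.png",cv2.convertScaleAbs(cv2.resize(m[80:220,70:270],(800,560),interpolation=cv2.INTER_CUBIC),alpha=1.6))
K=np.array(c["camera_matrix"])
for p in [(.548,-.289,.205),(.541,-.231,.17),(.553,-.347,.17)]:
    q=cv2.projectPoints(np.array([p]),np.array(c["rvec"]),np.array(c["tvec"]),K,None)[0].ravel()
    print(p,((q-[70,80]+.5)*4-.5).round(1))
E
```

```text
clock: 20.45
position: [0.5465, -0.2891, 0.2074]
tool_rot: [-3.14, -0.001, 0.08]
wrist_force: [-3.0, 5.5, 1.6]
opening: 0.233
gripper_force: 30.0
[0.6 0.6 0.3] [-0.07 -0.07 -0.02]
20.45 [ 0.5465 -0.2891  0.2074] [-3.1404e+00 -1.2000e-03  7.9700e-02] [-3.    5.54  1.57] 0.233 29.99781847000122
(0.548, -0.289, 0.205) [212.7 259.4]
(0.541, -0.231, 0.17) [309. 300.]
(0.553, -0.347, 0.17) [140. 300.]
```

View pics/s3.png

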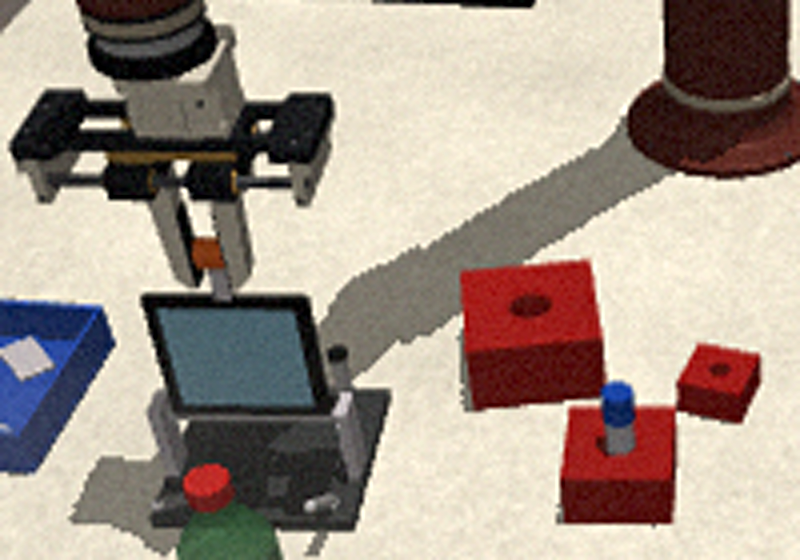

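Run:
```python
from h import *
c=r.capture("scene")
K=np.array(c["camera_matrix"]);h=np.array([.5477,-.2895,.065])
X=np.array([np.cos(.08),np.sin(.08),0]);Y=np.array([-X[1],X[0],0]);Z=np.array([0,0,1.])
def pr(p):
    q=cv2.projectPoints(np.array([p]),np.array(c["rvec"]),np.array(c["tvec"]),K,None)[0].ravel();return ((q-[70,80]+.5)*4-.5).round(0)
for a in (70,75,80,85,90,95):
    t=np.radians(a);D=-X*np.cos(t)+Z*np.sin(t);N=X*np.sin(t)+Z*np.cos(t)
    N=-(-X*np.sin(t)-Z*np.cos(t))
    print(a,[pr(h+D*l+Y*w+N*n) for l,w,n in((.14,0,0),(.105,-.058,.004),(.105,.058,.004),(.105,-.058,-.004),(.105,.058,-.004))])
print(pr(h+Y*.068+Z*.013),pr(h-Y*.068+Z*.013))
```

```text
70 [array([233., 229.]), array([155., 277.]), array([319., 280.]), array([159., 274.]), array([322., 277.])]
75 [array([228., 234.]), array([151., 282.]), array([315., 284.]), array([155., 278.]), array([318., 280.])]
80 [array([222., 241.]), array([146., 288.]), array([312., 290.]), array([150., 283.]), array([315., 285.])]
85 [array([217., 249.]), array([142., 295.]), array([309., 297.]), array([146., 289.]), array([312., 291.])]
90 [array([212., 259.]), array([138., 303.]), array([306., 305.]), array([142., 296.]), array([308., 298.])]
95 [array([208., 270.]), array([134., 312.]), array([303., 314.]), array([138., 304.]), array([305., 306.])]
[344. 403.] [158. 400.]
```

The panel's top edge (145,297)–(308,296) fits about 89°, and the tool's path gives 89.8°. I'll nudge it 1 mm, hold, and hand in.

```bash
python3 -m inch '[[[0.001,0,0,0,0,0,1],[0.001,0,0,0,0,0,1],[0.001,0,0,0,0,0,1],[0.001,0,0,0,0,0,1],[0.001,0,0,0,0,0,1],[0.001,0,0,0,0,0,1]]]' && python3 -c "
from rig import r
print(r.sign_off())"
```

```text
clock: 21.3
position: [0.5474, -0.289, 0.2074]
tool_rot: [-3.14, -0.001, 0.08]
wrist_force: [-2.3, 5.8, 1.8]
opening: 0.235
gripper_force: 30.0
the job is handed in; nothing more can be done
None
```

I handed the job in at 21.3 s, and the hand-in gave no verdict: the blue-capped vial stands fully home in the middle-sized nest, and the flap is still gripped at rest within a few degrees of straight up (about 90° by the arm's path, 86–90° in the picture).

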